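Bring the label printer into service

TASK

A fresh label roll is in the label printer on the worktop, whose cover still stands open. Press the cover down at its ribbed front edge until it catches and stays shut, then press the raised front end of the power rocker down so that the printer is switched on, and then tap the round feed key to advance the labels and let it come back up. Press lightly, lift nothing, leave the oblong cancel key alone, and neither shift the printer nor disturb the things around it.

Things in the scene. Friction and masses are not known exactly. Their poses are not given: they have to be found in the camera images.
- label_printer: Light grey desktop label printer, 210 mm deep (its x), 180 wide (y), 138 high with the cover shut, 2.4 kg, loose on rubber feet. Origin at the centre of its underside; front = -x, z up. Its flat control deck, 80 mm up, takes the front (x = -105 to -29). On it at x = -70: power rocker at y = +58 (left, seen from the front), round feed key at y = 0, oblong cancel key at y = -58.
- printer_cover (a joint): Opening of the cover, rad: 0 shut, starts 0.4 to 0.7, at most 1.2. Domed shell 134 x 176 mm over the roll bay, hinged along y at the back. The stiff hinge holds it where it is left; nearly shut, a spring lifts it unless the sprung catch under its front edge, which snaps in at 0, holds it. It takes 2 to 4 N at the ribs, 5 to 7 N over the last 10 mm; it gives 3 mm more beyond 0 while pressed.
- cover_hinge (a point): Middle of the cover's hinge line: x = 98, y = 0, z = 88 mm in the printer's frame. The hinge line runs along the printer's y.
- cover_pad (a point): Middle of the three dark ribs (44 mm long along y) on the outer face of the cover, 13 mm behind its front edge: the place to press. It is 115 mm from the hinge line and moves with the cover; shut, it lies at x = -16, y = 0, z = 98 mm in the printer's frame.
- power_rocker (a joint): Angle of the power rocker, rad: 0 off (the front end stands up, as at the start), 0.44 on (the front end is fully down, the rear end up). It stays where it is left; about 2 to 3 N at the end turns it. Slab 40 mm long (along the printer's x) and 26 mm wide, turning about a y axis through its middle.
- rocker_on_end (a point): Point on the top face of the rocker's front end, 14 mm from its middle, beside two small ribs: the place to press. Off, it is 92 mm above the worktop; it goes down 6 mm until the rocker is fully on.
- feed_key (a joint): Travel of the round feed key, m: 0 up, 0.005 fully down. A spring returns it; 1.4 N starts it, 3.6 N brings it to the bottom.
- feed_key_top (a point): Centre of the flat top of the round feed key (28 mm across), 89 mm above the worktop when up; the key moves straight down.
- cancel_key (a joint): Travel of the oblong cancel key (16 x 36 mm, the long side along the printer's y), m: 0 up, 0.005 fully down. To be left alone.
- cancel_key_top (a point): Centre of the top of the oblong cancel key, 87 mm above the worktop.
- tape_roll: Bystander: a roll of brown tape lying flat, 95 mm across, 48 mm high, right of and nearer than the printer. Origin at the centre of its underside.
- stain_lifter: Bystander: a squeeze bottle with a screw cap, 40 x 58 x 150 mm high, right of the printer. Just behind it stands a fixed wire file rack with papers, 360 mm wide, 165 mm high in front and 315 mm at its back. Origin at the centre of the bottle's underside.
- pen_a: Bystander: a black pen, 145 mm long (its y), lying near the front edge of the worktop in front of the printer. Origin at the centre of its underside.

How it is judged:
On the way, in this order (a step that is already met when the one before it is completed fails the run):
1. the cover is pressed shut onto its catch (value of joint printer_cover below 0.02 rad), for 0.1 s.
2. the power rocker is fully on (value of joint power_rocker above 0.36 rad), for 0.1 s.
3. the round feed key is pressed at least 3 mm down (value of joint feed_key above 0.003 m), for 0.05 s.
At the end, for the whole second after the job is handed in: The cover is caught shut (within 0.02 rad), the power rocker is fully on (above 0.36 of 0.44 rad), the feed key and the cancel key are up (within 1 mm), and the printer stands still and upright within 15 mm of where it was (value of joint printer_cover below 0.02 rad and value of joint power_rocker above 0.36 rad and value of joint each of feed_key, cancel_key below 0.001 m and distance of label_printer from where it was at the start of the episode below 0.015 m and angle between label_printer's own z axis and vertical below 0.03 rad and linear speed of label_printer below 0.01 m/s); the robot touches nothing.
It fails at once if the order was not kept: the rocker was switched while the cover was not shut, or the feed key pressed before the power was on ((value of joint power_rocker above 0.15 rad and value of joint printer_cover above 0.05 rad) or (value of joint feed_key above 0.002 m and value of joint power_rocker below 0.3 rad)).
It fails at once if the cancel key was pressed (value of joint cancel_key above 0.002 m).
It fails at once if the printer was pressed harder than 30 N (contact force between any of the fingers, the arm and label_printer above 30 N).
It fails at once if the cover was lifted instead of pressed down, or the printer shifted, lifted or tipped (value of joint printer_cover above 0.85 rad or distance of label_printer from where it was at the start of the episode above 0.02 m or height (world z) of label_printer above 0.008 m or angle between label_printer's own z axis and vertical above 0.06 rad).
It fails at once if a thing beside the printer was disturbed (distance of any of tape_roll, stain_lifter, pen_a from where it was at the start of the episode above 0.02 m).
It also fails if it takes over 54 s, if anything falls off the work surface, if the arm or the gripper's body presses on something with over 40 N, if the wrist force passes 120 N, or if a joint passes its speed limit or range.

ROBOT

A 6-joint arm with a two-finger parallel gripper is mounted at the origin on a cart in front of the work surface, level with it; the furniture and walls round the work are solid. World frame = base frame: x ahead of the robot, y to its left, z up, the work surface at z = 0. Lengths are in m, angles in rad, forces in N, time in s.
With the tool pointing down it reaches from about 0.4 to 0.825 m from the base axis. Payload 7 kg.
Tool frame: the origin (TCP) lies on the centre line of the jaws, within the pads' length; the fingertips stand 25 mm ahead of it and the grasp point (between the pads) lies 6 mm ahead of it; z points along the fingers, y is the line along which they close (so a half turn about z gives the same grasp; the last joint's range is limited). The gripper opens to 88 mm and grips with 3 to 60 N. Pads are 19 mm wide; open, the fingers measure 130 mm over their backs; the gripper's body (78 mm by 193 mm) begins 47 mm behind the grasp point.
Start: joints at [-0.976, 0.359, 0.012, 0, -1.224, -0.288], TCP at [0.204, -0.643, 0.252] pointing down, gripper open.
Joint ranges: [-3.07, 3.07], [-1.43, 2.12], [-1.02, 1.25], [-3.03, 1.67], [-3.05, -0], [-3.03, 3.03]. Speed limits (rad/s): [2.39, 2.39, 3.01, 3.14, 3.14, 3.14].

INTERFACE

Orientations are given as [roll, pitch, yaw] about the fixed x, y, z axes, in that order (R = Rz(yaw) Ry(pitch) Rx(roll)).
In Python, from station import readout, vision, arm gives the robot as it stands. The module is installed in compiled form; this text tells all that it offers.
- The arm moves only by the tool carry_out, never from a script. Its argument "commands" is a list of rows, each an object with "dp": the shift along the tool's x, y, z in m, a list of three; "rotation": the turn, a rotation vector about the tool's x, y, z in degrees, a list of three. In form: [{"dp": [dx, dy, dz], "rotation": [wx, wy, wz]}, ...]. A call has 1 to 8 rows; each row shifts and turns the commanded pose from where the row before left it, along the tool's axes as they then stand; what a row does not reach is not made up. A row lasts 1/8 s, in which the tool goes at most 62.5 mm and 10.7 degrees, less where a joint would pass 70% of its speed; a pose out of reach is approached as far as the arm can. A call with a gripper value outside its range is refused whole. "grip" is the finger opening in m, from 0 to 0.0876, set as the call begins (left out, the last holds). The fingers move at their own pace and stop on an object; "force" is the grip in N (left out, the last holds). Time passes only in rows, so rows that do not move let the fingers close. It gives the time, the measured TCP pose, the force, the opening and the grip force at its end, in the units of the state.
- readout.get_state(): the state, without advancing time (a new reading comes with each control period).
- vision.grab_frame(name): name is "scene" or "top" or "wrist"; returns (picture, depth): 400x640x3 uint8, red, green, blue; 400x640 float32, m along the optical axis (not along the pixel's ray), 0 where there is no reading.
- vision.calibration(name): a dict with "fovy" (degrees; the focal length in pixels is half the picture's height over the tangent of half this angle, whatever the lens; pixels are square), "cx", "cy" (the principal point, pixels), "dist" ([k1, k2, p1, p2, k3] as OpenCV has them; the pictures are not rectified), "origin" and "attitude" of the camera in the world; the wrist camera has in their place "mount" (4x4, takes a point from camera to tool coordinates, whose origin is the TCP and whose axes are the flange's). Camera axes: x right, y down, z forward; pixel columns grow to the right and rows downward; lengths in m; the calibration is good to about 2 mm. A picture is of the moment at which its call begins: read the wrist's pose just before it. calibration takes no time and is no camera call.
- arm.job_done(): hands the job in; it is judged then, once.
Trained networks look in the newest picture that a camera, given by its name, has taken for a name from the list of things; names that differ only in an ending like _2 or _b are one class to them, and where a whole thing is asked for, a point or a joint stands for the part that bears it (a point fixed in the world has none). Each returns a list of dicts, best first, with "score" (0 to 1); they miss things now and then, are a little off and sometimes report something else, mostly with a low value. They report only what shows in the picture. A call takes as long as a camera call.
- vision.trace(label, camera): "pixels" (400x640 bool, what is visible of it) and "position" ([row, column] in pixels, amid what is visible of it).
The state is a dict: "t": time; "q": joint angles; "qd": joint speeds; "joint_efforts": joint torques, N m; "eef_pos": TCP position; "ee_rot": TCP orientation; "force": force on the tool from outside, world axes, zero at the start; "moment": the same for the moment, N m; "width": finger opening in m; "gripper_force": force on a finger pad.
Only numpy, scipy, OpenCV 4.12 (cv2) and the standard library are available. Lean on these libraries where they do the work, as an engineer would, in place of code of your own. Each camera call takes 0.05 s, during which the arm holds its last target. There are 200 camera calls.

## Working session

There is one attempt and no reset: what is moved stays moved. The work goes in short steps, Python scripts to look and compute and a tool call to move; the robot and the scene stay as the last step left them, time stands still between calls to the robot, and variables do not carry over. Pictures are saved under pics/ and viewed, at most 10 in all, crops included, and the job is handed in when it is done.

Besides the shell and the picture viewer there is one more tool, called after "Call:" by a JSON object that holds its "method" and its "body", one argument or row to a line. carry_out: Moves the arm, as the interface text tells. Its arguments: {"type":"object","properties":{"commands":{"type":"array"},"grip":{"type":"number"},"force":{"type":"number"}},"required":["commands"]}

```bash
mkdir -p pics; cat > h.py <<'E'
import numpy as np, cv2
from scipy.spatial.transform import Rotation as R
from station import readout, vision, arm
def rot(a):
    a=np.array(a,float)
    if a.shape==(3,3): return a
    return R.from_euler('xyz',a).as_matrix() if a.size==3 else R.from_quat(a).as_matrix()
def cam(n,st=None):
    c=vision.calibration(n); f=200/np.tan(np.radians(c['fovy'])/2)
    K=np.array([[f,0,c['cx']],[0,f,c['cy']],[0,0,1]]); d=np.array(c['dist'],float)
    if 'mount' in c:
        M=np.array(c['mount']); T=np.eye(4); T[:3,:3]=rot(st['ee_rot']); T[:3,3]=st['eef_pos']; T=T@M
    else:
        T=np.eye(4); T[:3,:3]=rot(c['attitude']); T[:3,3]=c['origin']
    return K,d,T
def pts(n,depth,rc,st=None):
    K,d,T=cam(n,st); rc=np.array(rc).reshape(-1,2)
    z=depth[rc[:,0],rc[:,1]]; u=cv2.undistortPoints(rc[:,::-1].astype(np.float64).reshape(-1,1,2),K,d).reshape(-1,2)
    P=np.c_[u*z[:,None],z]; P=P[z>0]
    return P@T[:3,:3].T+T[:3,3]
E
python3 - <<'E'
from h import *
st=readout.get_state(); print(st['t'],st['eef_pos'],st['ee_rot'])
ims=[]
for n in ['scene','top']:
    c=vision.calibration(n); print(n,c)
    im,dp=vision.grab_frame(n); im=im.copy(); ims.append(im)
    for l in ['label_printer','cover_pad','rocker_on_end','feed_key_top','cancel_key_top','tape_roll','stain_lifter','pen_a']:
        for r in vision.trace(l,n)[:2]:
            P=pts(n,dp,np.argwhere(r['pixels']))
            print(n,l,round(r['score'],2),np.round(r['position']),r['pixels'].sum(),np.round(np.median(P,0),4) if len(P) else '', np.round(P.min(0),3),np.round(P.max(0),3))
    cv2.imwrite(f'pics/{n}.png',im[:,:,::-1])
E
```

```text
0.0 [ 0.20367843 -0.64307772  0.25063639] [ 3.13995991e+00 -1.77336032e-04 -2.83491373e+00]
scene {'fovy': 42.40769237443094, 'cx': 323.57016571610023, 'cy': 207.00404244473336, 'dist': array([-0.09996805,  0.        ,  0.        ,  0.        ,  0.        ]), 'origin': array([0.00306525, 0.83253337, 0.80177338]), 'attitude': array([-2.33998514, -0.00408031, -2.39166104])}
scene label_printer 0.74 [233. 260.] 12518 [0.5416 0.4285 0.084 ] [ 0.415  0.236 -0.005] [0.821 0.531 0.161]
scene label_printer 0.45 [206. 235.] 4845 [0.583  0.4404 0.1515] [ 0.499  0.24  -0.002] [0.805 0.532 0.161]
scene cover_pad 0.83 [205. 243.] 4786 [0.5827 0.4406 0.1516] [ 0.498  0.317 -0.001] [0.802 0.531 0.161]
scene cancel_key_top 0.62 [212. 310.] 100 [0.5137 0.3127 0.0861] [0.501 0.296 0.081] [0.528 0.328 0.089]
scene tape_roll 0.68 [220. 417.] 1576 [0.3823 0.1344 0.0315] [ 0.337  0.033 -0.003] [0.459 0.173 0.052]
scene stain_lifter 0.78 [167. 374.] 1359 [0.5127 0.1197 0.0808] [ 0.492 -0.015 -0.003] [0.621 0.137 0.152]
scene stain_lifter 0.6 [254. 294.] 254 [0.4582 0.4129 0.0896] [0.437 0.392 0.079] [0.482
[... 610 characters left out ...]
d 0.69 [154. 224.] 7426 [0.5912 0.4211 0.1523] [ 0.498  0.314 -0.004] [0.736 0.569 0.162]
top cover_pad 0.69 [191. 403.] 865 [0.516  0.1151 0.1171] [ 0.493  0.056 -0.002] [0.553 0.133 0.156]
top rocker_on_end 0.8 [228. 239.] 303 [0.457  0.4106 0.0901] [0.435 0.392 0.082] [0.478 0.43  0.098]
top feed_key_top 0.51 [214. 265.] 199 [0.4859 0.3603 0.0889] [0.472 0.346 0.081] [0.501 0.374 0.093]
top cancel_key_top 0.55 [196. 293.] 186 [0.514  0.3105 0.0867] [0.499 0.292 0.078] [0.527 0.328 0.091]
top tape_roll 0.92 [257. 407.] 949 [0.3864 0.1174 0.0462] [ 0.337  0.068 -0.003] [0.43  0.172 0.052]
top stain_lifter 0.94 [195. 404.] 899 [0.5159 0.1144 0.1165] [ 0.492  0.056 -0.001] [0.553 0.133 0.156]
```

```bash
python3 - <<'E'
import cv2
a=cv2.imread('pics/top.png'); cv2.imwrite('pics/top_v.png',cv2.resize(a[60:330,130:530],None,fx=2,fy=2))
E
python3 - <<'E'
from h import *
im,dp=vision.grab_frame('top')
yaw=np.radians(29.7); X=np.array([np.cos(yaw),np.sin(yaw)]);Y=np.array([-X[1],X[0]]); O=np.array([.5465,.3952])
g=np.argwhere(np.ones((400,640),bool)); g=g[dp[g[:,0],g[:,1]]>0]
P=pts('top',dp,g); L=np.c_[(P[:,:2]-O)@X,(P[:,:2]-O)@Y,P[:,2]]
m=(abs(L[:,1])<25e-3)&(L[:,2]>.07)
for x in np.arange(-.11,.12,.006):
    k=m&(abs(L[:,0]-x)<.003)
    if k.any():
        px=g[k]; c=im[px[:,0],px[:,1]].mean(1); print(round(x,3),np.round(np.median(L[k,2]),4),round(np.median(c)),c.min(), px.mean(0).round())
k=(P[:,0]>.45)&(P[:,1]<.3)&(P[:,2]>.1)
for zz in (.1,.16,.2,.25): 
  k=(P[:,2]>zz)&(P[:,2]<.4); print(zz,P[k].min(0) if k.any() else '',P[k].max(0) if k.any() else '')
E
```

```text
-0.104 0.0764 70 40.666666666666664 [229. 277.]
-0.098 0.0798 120 97.33333333333333 [227. 275.]
-0.092 0.0804 129 118.33333333333333 [224. 274.]
-0.086 0.0812 124 35.333333333333336 [222. 272.]
-0.08 0.0827 74 32.0 [219. 270.]
-0.074 0.0864 74 32.666666666666664 [216. 269.]
-0.068 0.0871 73 33.666666666666664 [213. 267.]
-0.062 0.0845 72 45.666666666666664 [210. 265.]
-0.056 0.0816 110 42.666666666666664 [208. 264.]
-0.05 0.0803 128 75.33333333333333 [205. 262.]
-0.044 0.0801 128 126.33333333333333 [202. 260.]
-0.038 0.08 128 100.33333333333333 [200. 259.]
-0.032 0.0845 90 75.0 [197. 257.]
-0.026 0.0865 127 89.66666666666667 [194. 255.]
-0.02 0.085 87 77.33333333333333 [191. 254.]
-0.014 0.0849 87 54.666666666666664 [188. 252.]
-0.008 0.1419 87 20.666666666666668 [183. 247.]
-0.002 0.1569 89 62.333333333333336 [180. 245.]
0.004 0.1567 75 58.666666666666664 [175. 242.]
0.01 0.1557 80 58.0 [171. 240.]
0.016 0.1537 119 103.66666666666667 [169. 238.]
0.022 0.1528 126 119.66666666666667 [166. 236.]
0.028 0.1526 128 125.33333333333333 [163. 234.]
0.034 0.1527 127 125.66666666666667 [160. 2
[... 227 characters left out ...]
24 122 113.33333333333333 [142. 222.]
0.076 0.1516 119 116.66666666666667 [140. 220.]
0.082 0.1505 119 117.0 [137. 218.]
0.088 0.1489 119 116.33333333333333 [134. 217.]
0.094 0.1475 115 112.33333333333333 [131. 216.]
0.1 0.1443 114 111.66666666666667 [129. 214.]
0.106 0.1415 114 111.66666666666667 [127. 212.]
0.112 0.1384 107 96.0 [124. 211.]
0.118 0.1301 93 91.33333333333333 [122. 211.]
0.1 [ 0.1635681  -0.29790251  0.10000026] [0.89178233 0.84247116 0.32341944]
0.16 [ 0.16797914 -0.29790251  0.16000364] [0.86300854 0.80411397 0.32341944]
0.2 [ 0.17985085 -0.17944903  0.20001653] [0.84107193 0.77822874 0.32341944]
0.25 [ 0.19445642 -0.17944903  0.25000057] [0.80689829 0.73771004 0.32341944]
```

View pics/top_v.png

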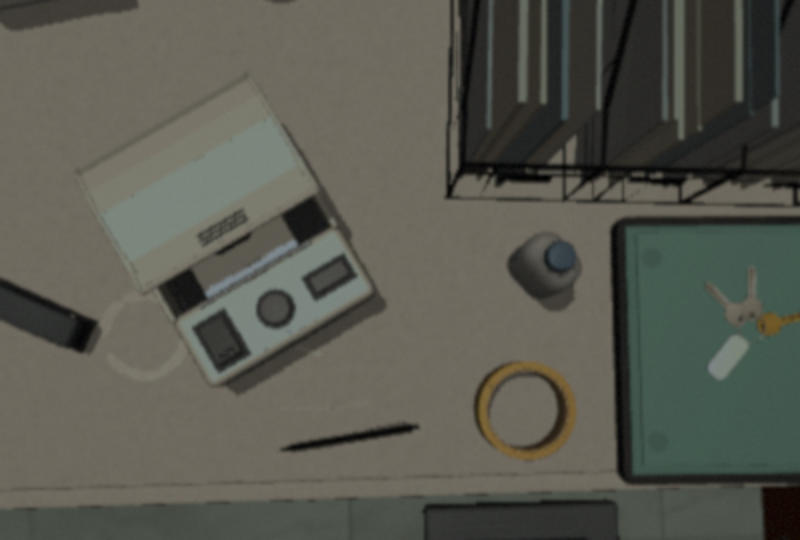

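View pics/scene.png

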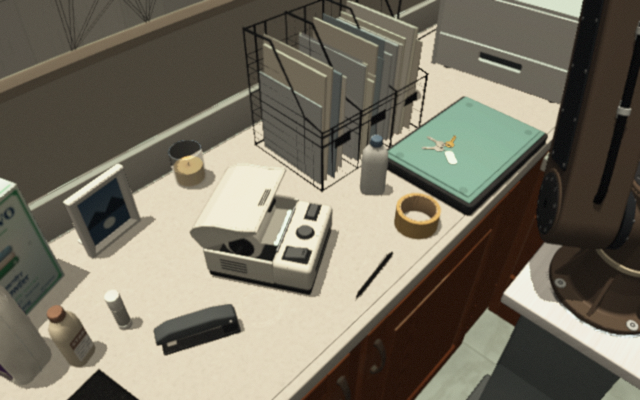

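Call:
{"method": "carry_out", "body": {
  "commands": [
    {"dp": [0, 0, -0.02], "rotation": [0, 0, -6.05]},
    {"dp": [0, 0, -0.03], "rotation": [0, 0, -6.05]},
    {"dp": [-0.0447, 0.0347, 0], "rotation": [0, 0, 0]},
    {"dp": [-0.0447, 0.0347, 0], "rotation": [0, 0, 0]},
    {"dp": [-0.0447, 0.0347, 0], "rotation": [0, 0, 0]},
    {"dp": [-0.0447, 0.0347, 0], "rotation": [0, 0, 0]},
    {"dp": [-0.0447, 0.0347, 0], "rotation": [0, 0, 0]},
    {"dp": [-0.0447, 0.0347, 0], "rotation": [0, 0, 0]}
  ],
  "grip": 0
}}

```text
t: 1.95
eef_pos: [0.3341, -0.3282, 0.3019]
ee_rot: [-3.141, 0.001, -2.624]
force: [1.9, 0.3, -0.1]
width: 0.0133
gripper_force: 0.0
```

Call:
{"method": "carry_out", "body": {
  "commands": [
    {"dp": [-0.0447, 0.0347, 0], "rotation": [0, 0, 0]},
    {"dp": [-0.0447, 0.0347, 0], "rotation": [0, 0, 0]},
    {"dp": [-0.0447, 0.0347, 0], "rotation": [0, 0, 0]},
    {"dp": [-0.0447, 0.0347, 0], "rotation": [0, 0, 0]},
    {"dp": [0, 0, 0], "rotation": [0, 0, 0]}
  ]
}}

```text
t: 2.58
eef_pos: [0.4216, -0.1177, 0.3018]
ee_rot: [-3.141, 0.001, -2.618]
force: [-0.9, -0.6, -0.0]
width: 0.0006
gripper_force: 0.0
```

Call:
{"method": "carry_out", "body": {
  "commands": [
    {"dp": [-0.0268, 0.0469, 0], "rotation": [0, 0, 0]},
    {"dp": [-0.0268, 0.0469, 0], "rotation": [0, 0, 0]},
    {"dp": [-0.0268, 0.0469, 0], "rotation": [0, 0, 0]},
    {"dp": [-0.0268, 0.0469, 0], "rotation": [0, 0, 0]},
    {"dp": [-0.0268, 0.0469, 0], "rotation": [0, 0, 0]},
    {"dp": [0, 0, 0], "rotation": [0, 0, 0]}
  ]
}}

```text
t: 3.32
eef_pos: [0.4208, 0.1516, 0.3014]
ee_rot: [3.142, -0.0, -2.62]
force: [0.5, -0.6, 0.3]
width: 0.0008
gripper_force: 0.0
```

Call:
{"method": "carry_out", "body": {
  "commands": [
    {"dp": [-0.03, 0.03, 0], "rotation": [0, 0, 0]},
    {"dp": [-0.03, 0.03, 0], "rotation": [0, 0, 0]},
    {"dp": [-0.03, 0.03, 0], "rotation": [0, 0, 0]},
    {"dp": [-0.03, 0.03, 0], "rotation": [0, 0, 0]},
    {"dp": [-0.03, 0.03, 0], "rotation": [0, 0, 0]},
    {"dp": [0, 0, 0], "rotation": [0, 0, 0]}
  ]
}}

```text
t: 4.08
eef_pos: [0.4777, 0.3548, 0.3003]
ee_rot: [-3.141, -0.002, -2.623]
force: [-0.0, -0.4, -1.2]
width: 0.0005
gripper_force: 0.0
```

```bash
cat >> h.py <<'E'
yaw=np.radians(29.7); X=np.array([np.cos(yaw),np.sin(yaw)]);Y=np.array([-X[1],X[0]]); O=np.array([.5465,.3952])
def local(P):
    P=np.atleast_2d(P); return np.c_[(P[:,:2]-O)@X,(P[:,:2]-O)@Y,P[:,2]]
E
python3 - <<'E'
from h import *
st=readout.get_state(); im,dp=vision.grab_frame('wrist')
Rm=rot(st['ee_rot']); print(st['eef_pos'],'tip local',local(st['eef_pos']+Rm[:,2]*.025))
for l in ['cover_pad','label_printer','rocker_on_end','feed_key_top','cancel_key_top']:
    for r in vision.trace(l,'wrist')[:2]:
        P=pts('wrist',dp,np.argwhere(r['pixels']),st)
        print(l,round(r['score'],2),np.round(r['position']),r['pixels'].sum(),np.round(np.median(P,0),4),local(np.median(P,0)).round(4))
cv2.imwrite('pics/w1.png',im[:,:,::-1])
E
```

```text
[0.4777478  0.35483035 0.30029584] tip local [[-0.0797627  -0.00102324  0.27529588]]
label_printer 0.74 [191. 325.] 11218 [0.4948 0.3646 0.0801] [[-0.06   -0.001   0.0801]]
rocker_on_end 0.92 [189. 369.] 689 [0.4585 0.4107 0.0894] [[-0.0688  0.0571  0.0894]]
rocker_on_end 0.34 [189. 321.] 11122 [0.4951 0.365  0.0801] [[-0.0596 -0.0008  0.0801]]
feed_key_top 0.64 [188. 320.] 422 [0.4872 0.3611 0.0886] [[-0.0684 -0.0002  0.0886]]
cancel_key_top 0.84 [188. 274.] 417 [0.5159 0.3106 0.0866] [[-0.0685 -0.0584  0.0866]]
```

View pics/w1.png

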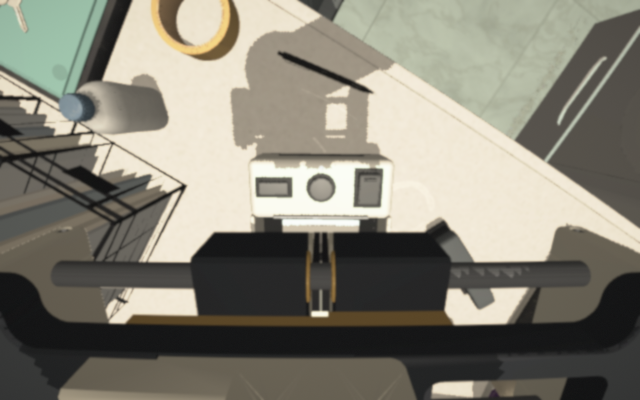

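Call:
{"method": "carry_out", "body": {
  "commands": [
    {"dp": [-0.042, 0.001, 0], "rotation": [0, 0, 0]},
    {"dp": [-0.042, 0, 0], "rotation": [0, 0, 0]},
    {"dp": [0, 0, 0.045], "rotation": [0, 0, 0]},
    {"dp": [0, 0, 0.04], "rotation": [0, 0, 0]},
    {"dp": [0, 0, 0.015], "rotation": [0, 0, 0]},
    {"dp": [0, 0, 0], "rotation": [0, 0, 0]}
  ]
}}

```text
t: 5.12
eef_pos: [0.5493, 0.396, 0.2017]
ee_rot: [-3.141, -0.001, -2.624]
force: [0.6, 0.2, 0.7]
width: 0.0005
gripper_force: 0.0
```

```bash
cat > plan.py <<'E'
from h import *
st=readout.get_state(); Rm=rot(st['ee_rot']); tip=np.array(st['eef_pos'])+Rm[:,2]*.025
print('tip',local(tip).round(4),np.round(st['force'],2),st['t'], R.from_matrix(Rm).as_euler('xyz',degrees=True).round(2))
def rows(lx0,z0,ph0,wps):
    # tip (lx,z) & tilt deg about tool y; TCP in local plane
    def tcp(lx,z,ph):
        p=np.radians(ph); zt=np.array([-np.sin(p),-np.cos(p)]); xt=np.array([-np.cos(p),np.sin(p)])  # (X,Z); xt tool x
        return np.array([lx,z])-.025*zt,xt,zt
    c,xt,zt=tcp(lx0,z0,ph0); p0=ph0
    for lx,z,ph in wps:
        n,xn,zn=tcp(lx,z,ph); d=n-c
        print({"dp":[round(float(d@xt),4),0,round(float(d@zt),4)],"rotation":[0,round(ph-p0,2),0]})
        c,xt,zt,p0=n,xn,zn,ph
th=[.56,.5,.43,.36,.29,.22,.16,.12,.09,.06,.04,.02,0,-.01,-.02]
w=[]
for t in th:
    lx=.0995-.114*np.cos(t)+.010*np.sin(t)-.003; z=.088+.010*np.cos(t)+.114*np.sin(t)
    w.append((lx,z,-np.degrees(.56-t)*.8))
for t,a in zip(th,w): print(t,np.round(a,4))
rows(w[0][0],w[0][1],0,w[1:])
E
python3 plan.py
```

```text
tip [[ 0.0028 -0.0007  0.1767]] [0.57 0.22 0.73] 5.125 [-1.7997e+02 -4.0000e-02 -1.5032e+02]
0.56 [ 0.0052  0.157  -0.    ]
0.5 [ 1.2000e-03  1.5140e-01 -2.7502e+00]
0.43 [-3.0000e-03  1.4460e-01 -5.9588e+00]
0.36 [-6.7000e-03  1.3750e-01 -9.1673e+00]
0.29 [-9.90000e-03  1.30200e-01 -1.23759e+01]
0.22 [-1.26000e-02  1.22600e-01 -1.55845e+01]
0.16 [-1.45000e-02  1.16000e-01 -1.83346e+01]
0.12 [-1.55000e-02  1.11600e-01 -2.01681e+01]
0.09 [-1.61000e-02  1.08200e-01 -2.15432e+01]
0.06 [-1.67000e-02  1.04800e-01 -2.29183e+01]
0.04 [-1.7000e-02  1.0260e-01 -2.3835e+01]
0.02 [-1.73000e-02  1.00300e-01 -2.47518e+01]
0 [-1.75000e-02  9.80000e-02 -2.56685e+01]
-0.01 [-1.76000e-02  9.69000e-02 -2.61269e+01]
-0.02 [-1.77000e-02  9.57000e-02 -2.65852e+01]
{'dp': [0.0052, 0, 0.0056], 'rotation': [0, np.float64(-2.75), 0]}
{'dp': [0.0059, 0, 0.0066], 'rotation': [0, np.float64(-3.21), 0]}
{'dp': [0.0058, 0, 0.0067], 'rotation': [0, np.float64(-3.21), 0]}
{'dp': [0.0057, 0, 0.0068], 'rotation': [0, np.float64(-3.21), 0]}
{'dp': [0.0056, 0, 0.0068], 'rotation': [0, np.float64(-3.21), 0]}
{'dp': [0.0048, 0, 0.0059], 'rotation': [0, np.float64(-2.75), 0]}
{'dp': [0.0032, 0, 0.0039], 'rotation': [0, np.float64(-1.83), 0]}
{'dp': [0.0024, 0, 0.0029], 'rotation': [0, np.float64(-1.38), 0]}
{'dp': [0.0024, 0, 0.003], 'rotation': [0, np.float64(-1.38), 0]}
{'dp': [0.0016, 0, 0.002], 'rotation': [0, np.float64(-0.92), 0]}
{'dp': [0.0016, 0, 0.002], 'rotation': [0, np.float64(-0.92), 0]}
{'dp': [0.0016, 0, 0.002], 'rotation': [0, np.float64(-0.92), 0]}
{'dp': [0.0008, 0, 0.001], 'rotation': [0, np.float64(-0.46), 0]}
{'dp': [0.0008, 0, 0.001], 'rotation': [0, np.float64(-0.46), 0]}
```

Call:
{"method": "carry_out", "body": {
  "commands": [
    {"dp": [-0.002, 0, 0.01], "rotation": [0, 0, 0]},
    {"dp": [0, 0, 0.008], "rotation": [0, 0, 0]},
    {"dp": [0, 0, 0.002], "rotation": [0, 0, 0]},
    {"dp": [0, 0, 0], "rotation": [0, 0, 0]}
  ]
}}

```text
t: 5.62
eef_pos: [0.5509, 0.3975, 0.1819]
ee_rot: [3.142, 0.0, -2.623]
force: [0.0, 0.5, -0.7]
width: 0.0004
gripper_force: 0.2
```

Call:
{"method": "carry_out", "body": {
  "commands": [
    {"dp": [0.0052, 0, 0.0056], "rotation": [0, -2.75, 0]},
    {"dp": [0.0059, 0, 0.0066], "rotation": [0, -3.21, 0]},
    {"dp": [0.0058, 0, 0.0067], "rotation": [0, -3.21, 0]},
    {"dp": [0, 0, 0], "rotation": [0, 0, 0]}
  ]
}}

```text
t: 6.12
eef_pos: [0.5364, 0.389, 0.162]
ee_rot: [-3.141, 0.16, -2.623]
force: [0.3, -0.1, 0.6]
width: 0.0
gripper_force: 0.0
```

```bash
python3 plan.py | head -1; python3 - <<'E'
from h import *
im,dp=vision.grab_frame('scene'); cv2.imwrite('pics/s2.png',cv2.resize(im[120:320,160:400],None,fx=2.5,fy=2.5)[:,:,::-1])
E
```

```text
tip [[-0.0079 -0.0004  0.1374]] [ 0.3  -0.07  0.62] 6.125 [-179.99    9.17 -150.28]
```

View pics/s2.png

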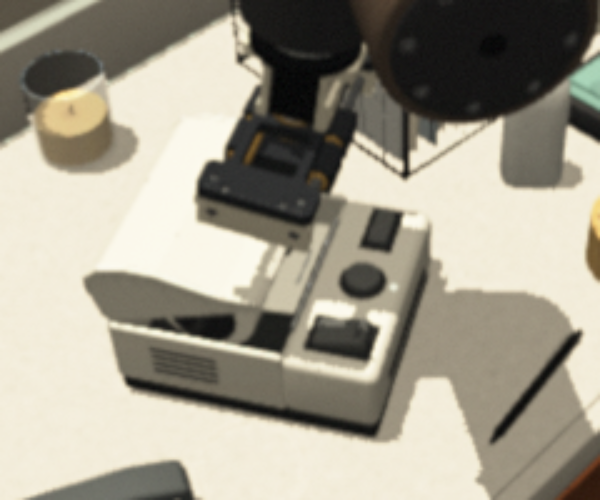

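The picture shows the fingertips on the rib area (about 255,215) and the cover partly down, keys untouched. I'll keep following the arc.

Call:
{"method": "carry_out", "body": {
  "commands": [
    {"dp": [0.005, 0, 0.0068], "rotation": [0, -3.21, 0]},
    {"dp": [0.0054, 0, 0.0068], "rotation": [0, -3.21, 0]},
    {"dp": [0.0046, 0, 0.0059], "rotation": [0, -2.75, 0]},
    {"dp": [0.0032, 0, 0.0039], "rotation": [0, -1.83, 0]}
  ]
}}

```text
t: 6.68
eef_pos: [0.5271, 0.3844, 0.1356]
ee_rot: [3.141, 0.354, -2.623]
force: [1.6, -2.5, 3.5]
width: 0.0002
gripper_force: 1.3
```

Call:
{"method": "carry_out", "body": {
  "commands": [
    {"dp": [0.0024, 0, 0.0029], "rotation": [0, -1.38, 0]},
    {"dp": [0.0024, 0, 0.003], "rotation": [0, -1.38, 0]},
    {"dp": [0.0016, 0, 0.002], "rotation": [0, -0.92, 0]}
  ]
}}

```text
t: 7.05
eef_pos: [0.5247, 0.3832, 0.1262]
ee_rot: [-3.141, 0.418, -2.623]
force: [3.5, -1.3, 3.9]
width: 0.0004
gripper_force: 1.2
```

Call:
{"method": "carry_out", "body": {
  "commands": [
    {"dp": [0.0016, 0, 0.002], "rotation": [0, -0.92, 0]},
    {"dp": [0.0016, 0, 0.002], "rotation": [0, -0.92, 0]}
  ]
}}

```text
t: 7.3
eef_pos: [0.527, 0.3808, 0.1295]
ee_rot: [-3.141, 0.432, -2.624]
force: [0.4, -1.2, -0.5]
width: 0.0009
gripper_force: 0.0
```

```bash
python3 plan.py | head -1
```

```text
tip [[-0.0136 -0.0028  0.1068]] [ 0.43 -1.22 -0.51] 7.3 [-179.98   24.73 -150.33]
```

```bash
python3 - <<'E'
from h import *
s=readout.get_state(); print(s['t'],np.round(s['q'],3),np.round(s['qd'],3),np.round(s['joint_efforts'],1),s['force'],s['moment'])
im,dp=vision.grab_frame('scene'); s=readout.get_state(); print(s['eef_pos'],s['ee_rot'],np.round(s['q'],3),s['force']); cv2.imwrite('pics/s3.png',cv2.resize(im[120:320,160:400],None,fx=2.5,fy=2.5)[:,:,::-1])
E
```

```text
7.3 [ 0.793  0.222 -0.889  1.21  -0.122 -3.029] [ 0.007 -0.038  0.024 -0.087 -0.007 -0.036] [  0.5 -39.2  20.6   3.4   0.6   0.4] [ 0.43260668 -1.21873186 -0.51204974] [-0.7656623   1.09163309 -0.10191038]
[0.5272145  0.38113244 0.1301375 ] [ 3.13971918  0.43265563 -2.62774592] [ 0.794  0.221 -0.888  1.206 -0.122 -3.03 ] [-0.07033383 -0.12793757  0.62397751]
```

View pics/s3.png

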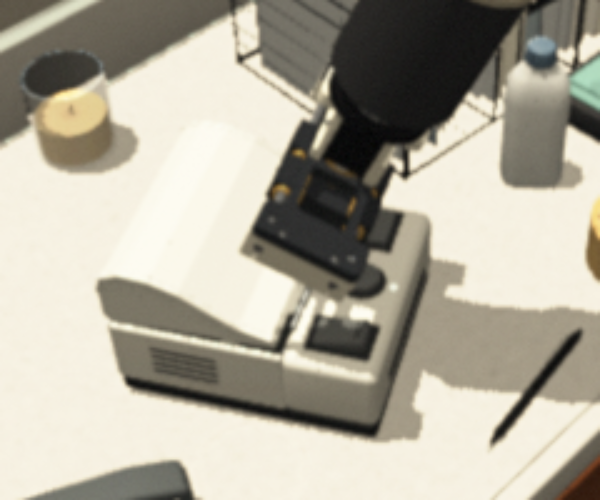

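The fingers are on the ribs with the cover almost shut. However, the tilt brought the wrist near its singularity and joint 6 is at its range, so I'll retreat and untilt.

Call:
{"method": "carry_out", "body": {
  "commands": [
    {"dp": [0, 0, -0.006], "rotation": [0, 2, 0]},
    {"dp": [0, 0, -0.006], "rotation": [0, 3, 0]},
    {"dp": [0, 0, -0.006], "rotation": [0, 3, 0]},
    {"dp": [0, 0, -0.006], "rotation": [0, 3, 0]},
    {"dp": [0, 0, -0.006], "rotation": [0, 3, 0]},
    {"dp": [0, 0, 0], "rotation": [0, 0, 0]}
  ]
}}

```text
t: 8.1
eef_pos: [0.537, 0.376, 0.1629]
ee_rot: [-3.126, 0.25, -2.633]
force: [0.4, -0.1, -0.9]
width: 0.0002
gripper_force: 0.0
```

```bash
cat > s.py <<'E'
from h import *
s=readout.get_state(); Rm=rot(s['ee_rot']); tip=np.array(s['eef_pos'])+Rm[:,2]*.025
print(s['t'],'tip',local(tip).round(4),'eul',R.from_matrix(Rm).as_euler('xyz',degrees=True).round(2),'q',np.round(s['q'],3),'F',np.round(s['force'],2))
E
python3 s.py
```

```text
8.1 tip [[-0.0115 -0.0124  0.1387]] eul [-179.11   14.34 -150.85] q [ 0.972  0.271 -0.442  0.207 -0.65  -2.188] F [ 0.4  -0.14 -0.86]
```

Call:
{"method": "carry_out", "body": {
  "commands": [
    {"dp": [0, 0, -0.005], "rotation": [0, 3, 0]},
    {"dp": [0, 0, -0.005], "rotation": [0, 3, 0]},
    {"dp": [0, 0, 0], "rotation": [0, 0, 0]},
    {"dp": [0, 0, 0], "rotation": [0, 0, 0]}
  ]
}}

```text
t: 8.6
eef_pos: [0.5344, 0.3721, 0.1711]
ee_rot: [-3.123, 0.144, -2.633]
force: [-0.6, 0.3, -0.3]
width: 0.0004
gripper_force: 0.0
```

```bash
python3 s.py; python3 - <<'E'
from h import *
for n in ['top','scene']:
    im,dp=vision.grab_frame(n)
    g=np.argwhere(dp>0); L=local(pts(n,dp,g))
    k=(abs(abs(L[:,1])-.06)<.02)&(L[:,2]<.17)&(abs(L[:,0])<.12)
    print(n,[(round(x,3),round(float(np.median(L[k&(abs(L[:,0]-x)<.004),2])),4)) for x in np.arange(-.09,.1,.012)])
    for l in ['rocker_on_end','feed_key_top','cancel_key_top']:
        for r in vision.trace(l,n)[:1]: print(l,r['score'],local(np.median(pts(n,dp,np.argwhere(r['pixels'])),0)).round(4))
E
```

```text
8.6 tip [[-0.0183 -0.0146  0.1463]] eul [-178.92    8.28 -150.87] q [ 0.95   0.305 -0.313  0.107 -0.832 -2.081] F [-0.58  0.33 -0.32]
top [(np.float64(-0.09), 0.0804), (np.float64(-0.078), 0.0844), (np.float64(-0.066), 0.0869), (np.float64(-0.054), 0.0802), (np.float64(-0.042), 0.0788), (np.float64(-0.03), nan), (np.float64(-0.018), nan), (np.float64(-0.006), nan), (np.float64(0.006), nan), (np.float64(0.018), nan), (np.float64(0.03), 0.1243), (np.float64(0.042), 0.1307), (np.float64(0.054), 0.135), (np.float64(0.066), 0.1378), (np.float64(0.078), 0.1384), (np.float64(0.09), 0.1368)]
cancel_key_top 0.63 [[-0.0713 -0.0591  0.0871]]
scene [(np.float64(-0.09), 0.0811), (np.float64(-0.078), 0.0847), (np.float64(-0.066), 0.0873), (np.float64(-0.054), 0.082), (np.float64(-0.042), 0.0805), (np.float64(-0.03), 0.0804), (np.float64(-0.018), 0.1008), (np.float64(-0.006), 0.1041), (np.float64(0.006), 0.1087), (np.float64(0.018), 0.1153), (np.float64(0.03), 0.1221), (np.float64(0.042), 0.129), (np.float64(0.054), 0.1341), (np.float64(0.066), 0.1373), (np.float64(0.078), 0.1382), (np.float64(0.09), 0.1379)]
rocker_on_end 0.51 [[-0.0696  0.0613  0.0892]]
feed_key_top 0.61 [[-0.0678  0.0024  0.0888]]
cancel_key_top 0.5 [[-0.0696 -0.0555  0.0862]]
  return _methods._mean(a, axis=axis, dtype=dtype,
  ret = ret.dtype.type(ret / rcount)
```

Call:
{"method": "carry_out", "body": {
  "commands": [
    {"dp": [0.001, 0.014, 0], "rotation": [-1.08, 0, -0.57]},
    {"dp": [0.0028, 0, 0.0198], "rotation": [0, 0, 0]},
    {"dp": [0.0021, 0, 0.0149], "rotation": [0, 0, 0]},
    {"dp": [0.0004, 0, 0.003], "rotation": [0, 0, 0]},
    {"dp": [0, 0, 0], "rotation": [0, 0, 0]}
  ]
}}

```text
t: 9.62
eef_pos: [0.5276, 0.3844, 0.1334]
ee_rot: [-3.14, 0.144, -2.622]
force: [-0.7, 0.5, 0.1]
width: 0.0005
gripper_force: 0.0
```

```bash
python3 s.py
```

```text
9.625 tip [[-1.820e-02 -1.000e-04  1.087e-01]] eul [-179.9     8.26 -150.22] q [ 0.962  0.345 -0.348  0.093 -0.751 -2.077] F [-0.72  0.49  0.07]
```

Now down in small steps while watching the force.

Call:
{"method": "carry_out", "body": {
  "commands": [
    {"dp": [0.0006, 0, 0.003], "rotation": [0, 0, 0]},
    {"dp": [0.0006, 0, 0.003], "rotation": [0, 0, 0]},
    {"dp": [0.0002, 0, 0.0015], "rotation": [0, 0, 0]}
  ]
}}

```text
t: 10.0
eef_pos: [0.5273, 0.3841, 0.126]
ee_rot: [-3.14, 0.145, -2.622]
force: [-2.7, -1.4, 2.7]
width: 0.0004
gripper_force: 1.6
```

Call:
{"method": "carry_out", "body": {
  "commands": [
    {"dp": [0.0003, 0, 0.002], "rotation": [0, 0, 0]},
    {"dp": [0, 0, 0], "rotation": [0, 0, 0]}
  ]
}}

```text
t: 10.25
eef_pos: [0.5271, 0.384, 0.1237]
ee_rot: [-3.14, 0.144, -2.622]
force: [-0.0, -0.4, 1.5]
width: 0.0001
gripper_force: 0.4
```

```bash
python3 s.py
```

```text
10.25 tip [[-0.0188 -0.0002  0.0989]] eul [-179.91    8.25 -150.24] q [ 0.963  0.354 -0.36   0.095 -0.729 -2.081] F [-0.04 -0.44  1.45]
```

Call:
{"method": "carry_out", "body": {
  "commands": [
    {"dp": [0.0001, 0, 0.0012], "rotation": [0, 0, 0]},
    {"dp": [0, 0, 0], "rotation": [0, 0, 0]}
  ]
}}

```text
t: 10.5
eef_pos: [0.5272, 0.3839, 0.1226]
ee_rot: [-3.14, 0.144, -2.622]
force: [-2.2, -1.1, 1.7]
width: 0.0002
gripper_force: 1.3
```

Call:
{"method": "carry_out", "body": {
  "commands": [
    {"dp": [0.0001, 0, 0.0012], "rotation": [0, 0, 0]},
    {"dp": [0, 0, 0], "rotation": [0, 0, 0]}
  ]
}}

```text
t: 10.75
eef_pos: [0.5272, 0.3839, 0.1212]
ee_rot: [-3.14, 0.144, -2.622]
force: [-4.0, -0.9, 3.1]
width: 0.0001
gripper_force: 2.0
```

Call:
{"method": "carry_out", "body": {
  "commands": [
    {"dp": [0.0001, 0, 0.001], "rotation": [0, 0, 0]},
    {"dp": [0, 0, 0], "rotation": [0, 0, 0]}
  ]
}}

```text
t: 11.0
eef_pos: [0.5272, 0.3839, 0.1202]
ee_rot: [-3.14, 0.144, -2.622]
force: [-3.9, -2.0, 3.2]
width: 0.0003
gripper_force: 2.0
```

```bash
python3 s.py; cat > prof.py <<'E'
from h import *
im,dp=vision.grab_frame('scene'); g=np.argwhere(dp>0); L=local(pts('scene',dp,g))
k=(abs(L[:,1]-.06)<.02)&(L[:,2]<.17)&(abs(L[:,0])<.12)
print([(round(float(x),3),round(float(np.median(L[k&(abs(L[:,0]-x)<.003),2])),4)) for x in np.arange(-.042,.1,.012)])
for l in ['rocker_on_end','feed_key_top','cancel_key_top']:
    for r in vision.trace(l,'scene')[:1]: print(l,r['score'],local(np.median(pts('scene',dp,np.argwhere(r['pixels'])),0)).round(4))
E
python3 prof.py; python3 - <<'E'
from h import *
im,dp=vision.grab_frame('scene'); cv2.imwrite('pics/s4.png',cv2.resize(im[150:300,190:350],None,fx=4,fy=4)[:,:,::-1])
E
```

```text
11.0 tip [[-0.0188 -0.0003  0.0954]] eul [-179.9     8.23 -150.24] q [ 0.962  0.358 -0.364  0.095 -0.722 -2.081] F [-3.89 -1.96  3.17]
[(-0.042, 0.0818), (-0.03, 0.0802), (-0.018, 0.0941), (-0.006, 0.0986), (0.006, 0.1037), (0.018, 0.1114), (0.03, 0.1193), (0.042, 0.1271), (0.054, 0.1322), (0.066, 0.1362), (0.078, 0.1376), (0.09, 0.1368)]
rocker_on_end 0.75 [[-0.0703  0.06    0.0898]]
feed_key_top 0.51 [[-0.0685  0.0017  0.0891]]
```

View pics/s4.png

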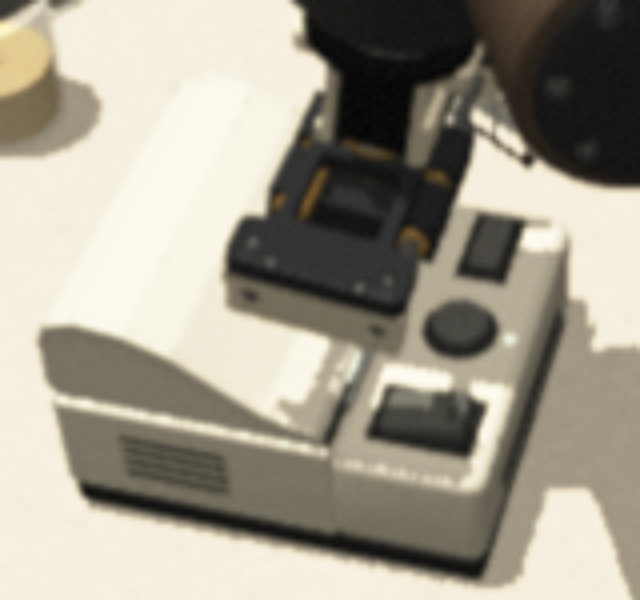

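The cover is almost flush, with its front edge near (330,430), and the keys are untouched. A little more.

Call:
{"method": "carry_out", "body": {
  "commands": [
    {"dp": [0.0001, 0, 0.001], "rotation": [0, 0, 0]},
    {"dp": [0, 0, 0], "rotation": [0, 0, 0]}
  ]
}}

```text
t: 11.5
eef_pos: [0.5275, 0.3841, 0.1194]
ee_rot: [-3.14, 0.144, -2.622]
force: [-3.1, -2.8, 2.3]
width: 0.0002
gripper_force: 2.2
```

Call:
{"method": "carry_out", "body": {
  "commands": [
    {"dp": [0.0001, 0, 0.001], "rotation": [0, 0, 0]},
    {"dp": [0, 0, 0], "rotation": [0, 0, 0]}
  ]
}}

```text
t: 11.75
eef_pos: [0.5275, 0.3842, 0.119]
ee_rot: [-3.14, 0.145, -2.622]
force: [-5.8, -3.5, 7.1]
width: -0.0001
gripper_force: 4.9
```

```bash
python3 s.py; python3 prof.py
```

```text
11.75 tip [[-0.0183 -0.0002  0.0943]] eul [-179.9     8.29 -150.22] q [ 0.962  0.36  -0.365  0.096 -0.718 -2.082] F [-5.83 -3.53  7.06]
[(-0.042, 0.0812), (-0.03, 0.0805), (-0.018, 0.093), (-0.006, 0.0973), (0.006, 0.1034), (0.018, 0.1103), (0.03, 0.1184), (0.042, 0.127), (0.054, 0.1318), (0.066, 0.136), (0.078, 0.1374), (0.09, 0.1362)]
rocker_on_end 0.64 [[-0.0688  0.0599  0.0894]]
feed_key_top 0.42 [[-0.0692  0.0027  0.0888]]
cancel_key_top 0.43 [[-0.0703 -0.0558  0.0858]]
```

Call:
{"method": "carry_out", "body": {
  "commands": [
    {"dp": [0.0003, 0, 0.0008], "rotation": [0, 0, 0]},
    {"dp": [0, 0, 0], "rotation": [0, 0, 0]}
  ]
}}

```text
t: 12.2
eef_pos: [0.5276, 0.3842, 0.1188]
ee_rot: [-3.14, 0.145, -2.622]
force: [-7.6, -3.6, 12.2]
width: 0.0005
gripper_force: 6.9
```

```bash
python3 prof.py
```

```text
[(-0.042, 0.0818), (-0.03, 0.08), (-0.018, 0.0931), (-0.006, 0.0978), (0.006, 0.1031), (0.018, 0.111), (0.03, 0.1188), (0.042, 0.1267), (0.054, 0.1318), (0.066, 0.1363), (0.078, 0.1373), (0.09, 0.1362)]
rocker_on_end 0.77 [[-0.0695  0.0611  0.0893]]
feed_key_top 0.63 [[-0.0683  0.0017  0.0893]]
cancel_key_top 0.59 [[-0.0006  0.0528  0.083 ]]
```

Call:
{"method": "carry_out", "body": {
  "commands": [
    {"dp": [0.001, 0, -0.006], "rotation": [0, 0, 0]},
    {"dp": [0, 0, -0.02], "rotation": [0, 0, 0]},
    {"dp": [0, 0, -0.02], "rotation": [0, 0, 0]},
    {"dp": [0, 0, 0], "rotation": [0, 0, 0]}
  ]
}}

```text
t: 12.9
eef_pos: [0.5217, 0.3816, 0.1649]
ee_rot: [-3.142, 0.148, -2.622]
force: [-0.4, -0.6, -0.2]
width: 0.0003
gripper_force: 0.0
```

```bash
python3 s.py; python3 prof.py
```

```text
12.9 tip [[-0.0246  0.0005  0.1401]] eul [-180.      8.5  -150.22] q [ 0.969  0.301 -0.329  0.089 -0.809 -2.077] F [-0.45 -0.58 -0.17]
[(-0.042, 0.0817), (-0.03, 0.0807), (-0.018, 0.0966), (-0.006, 0.101), (0.006, 0.1057), (0.018, 0.1131), (0.03, 0.1207), (0.042, 0.1274), (0.054, 0.1324), (0.066, 0.1369), (0.078, 0.1382), (0.09, 0.1373)]
rocker_on_end 0.65 [[-0.07    0.0616  0.0894]]
feed_key_top 0.61 [[0.0417 0.0401 0.1239]]
cancel_key_top 0.52 [[-0.0002  0.0482  0.0838]]
```

Call:
{"method": "carry_out", "body": {
  "commands": [
    {"dp": [0.0297, 0.029, -0.0045], "rotation": [0, 0, 0]},
    {"dp": [0.0297, 0.029, -0.0045], "rotation": [0, 0, 0]},
    {"dp": [0.0028, 0, 0.0183], "rotation": [0, 0, 0]},
    {"dp": [0.0028, 0, 0.0183], "rotation": [0, 0, 0]},
    {"dp": [0, 0, 0], "rotation": [0, 0, 0]}
  ]
}}

```text
t: 13.72
eef_pos: [0.4389, 0.3998, 0.1243]
ee_rot: [-3.138, 0.141, -2.622]
force: [-0.1, -0.0, 0.1]
width: 0.0005
gripper_force: 0.0
```

```bash
python3 s.py; python3 - <<'E'
from h import *
im,dp=vision.grab_frame('top'); g=np.argwhere(dp>0); L=local(pts('top',dp,g))
for y0 in (-.06,0):
  k=(abs(L[:,1]-y0)<.02)&(L[:,2]<.2)
  print(y0,[(round(float(x),3),round(float(np.median(L[k&(abs(L[:,0]-x)<.003),2])),4)) for x in np.arange(-.03,.1,.012)])
cv2.imwrite('pics/t5.png',cv2.resize(im[100:260,170:330],None,fx=3.5,fy=3.5)[:,:,::-1])
E
```

```text
13.725 tip [[-0.0877  0.0572  0.0995]] eul [-179.8     8.08 -150.21] q [ 1.117  0.271 -0.498  0.129 -0.691 -2.263] F [-0.13 -0.03  0.14]
-0.06 [(-0.03, 0.0899), (-0.018, 0.0972), (-0.006, 0.1012), (0.006, 0.1081), (0.018, 0.115), (0.03, 0.1225), (0.042, 0.1293), (0.054, 0.1334), (0.066, 0.1371), (0.078, 0.1379), (0.09, 0.1358)]
0 [(-0.03, 0.0865), (-0.018, 0.0981), (-0.006, 0.1013), (0.006, 0.1076), (0.018, 0.1145), (0.03, 0.1221), (0.042, 0.1293), (0.054, 0.134), (0.066, 0.137), (0.078, 0.1381), (0.09, 0.1361)]
```

View pics/t5.png

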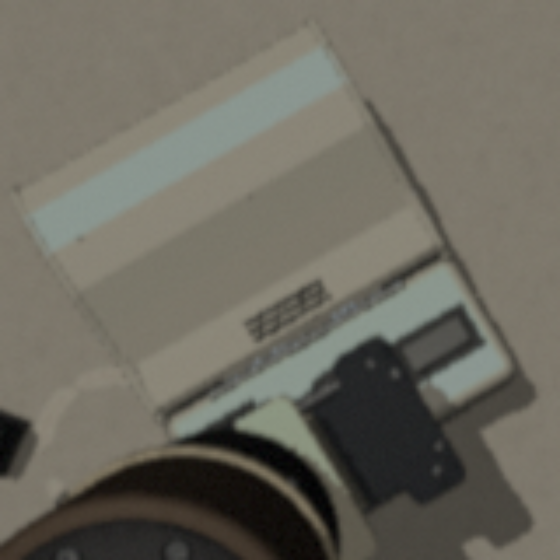

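The cover is flush along the deck line and caught, since its profile matches the shut height. Next is the rocker.

Call:
{"method": "carry_out", "body": {
  "commands": [
    {"dp": [-0.0015, 0.001, 0.003], "rotation": [0, 0, 0]},
    {"dp": [0.0004, 0, 0.003], "rotation": [0, 0, 0]},
    {"dp": [0.0003, 0, 0.002], "rotation": [0, 0, 0]},
    {"dp": [0, 0, 0], "rotation": [0, 0, 0]}
  ]
}}

```text
t: 14.28
eef_pos: [0.4408, 0.4026, 0.1185]
ee_rot: [-3.14, 0.144, -2.622]
force: [-0.7, 0.3, 0.3]
width: 0.0011
gripper_force: 0.2
```

Call:
{"method": "carry_out", "body": {
  "commands": [
    {"dp": [0.0003, 0, 0.002], "rotation": [0, 0, 0]},
    {"dp": [0.0002, 0, 0.0015], "rotation": [0, 0, 0]},
    {"dp": [0, 0, 0], "rotation": [0, 0, 0]}
  ]
}}

```text
t: 14.65
eef_pos: [0.4407, 0.4024, 0.1147]
ee_rot: [-3.14, 0.144, -2.622]
force: [-0.9, -0.2, 0.4]
width: 0.0007
gripper_force: 0.4
```

Call:
{"method": "carry_out", "body": {
  "commands": [
    {"dp": [0.0001, 0, 0.001], "rotation": [0, 0, 0]},
    {"dp": [0, 0, 0], "rotation": [0, 0, 0]}
  ]
}}

```text
t: 14.9
eef_pos: [0.4408, 0.4026, 0.1138]
ee_rot: [-3.14, 0.144, -2.622]
force: [-0.1, -0.4, 0.8]
width: 0.0004
gripper_force: 0.5
```

```bash
python3 s.py
```

```text
14.9 tip [[-0.0845  0.0587  0.089 ]] eul [-179.91    8.26 -150.23] q [ 1.116  0.287 -0.507  0.134 -0.663 -2.268] F [-0.09 -0.37  0.78]
```

Call:
{"method": "carry_out", "body": {
  "commands": [
    {"dp": [0.0002, 0, 0.0015], "rotation": [0, 0, 0]},
    {"dp": [0, 0, 0], "rotation": [0, 0, 0]}
  ]
}}

```text
t: 15.15
eef_pos: [0.4409, 0.4027, 0.1122]
ee_rot: [-3.14, 0.144, -2.622]
force: [-0.8, 0.1, 0.9]
width: 0.0004
gripper_force: 0.0
```

Call:
{"method": "carry_out", "body": {
  "commands": [
    {"dp": [0.0001, 0, 0.001], "rotation": [0, 0, 0]},
    {"dp": [0, 0, 0], "rotation": [0, 0, 0]}
  ]
}}

```text
t: 15.4
eef_pos: [0.4408, 0.4027, 0.1115]
ee_rot: [-3.14, 0.144, -2.622]
force: [-3.1, -0.2, 3.4]
width: 0.0005
gripper_force: 2.0
```

Call:
{"method": "carry_out", "body": {
  "commands": [
    {"dp": [0.0001, 0, 0.001], "rotation": [0, 0, 0]},
    {"dp": [0, 0, 0], "rotation": [0, 0, 0]}
  ]
}}

```text
t: 15.65
eef_pos: [0.4409, 0.4027, 0.1112]
ee_rot: [-3.14, 0.145, -2.622]
force: [-5.6, -2.7, 11.1]
width: 0.0007
gripper_force: 5.7
```

Call:
{"method": "carry_out", "body": {
  "commands": [
    {"dp": [-0.0021, 0, -0.0148], "rotation": [0, 0, 0]},
    {"dp": [-0.0022, 0, -0.0149], "rotation": [0, 0, 0]},
    {"dp": [0, 0, 0], "rotation": [0, 4.13, 0]},
    {"dp": [0, 0, 0], "rotation": [0, 4.13, 0]},
    {"dp": [-0.009, -0.029, 0], "rotation": [0, 0, 0]},
    {"dp": [-0.009, -0.0285, 0], "rotation": [0, 0, 0]},
    {"dp": [0, 0, 0], "rotation": [0, 0, 0]}
  ]
}}

```text
t: 16.52
eef_pos: [0.4863, 0.3608, 0.1411]
ee_rot: [-3.14, 0.001, -2.624]
force: [0.5, 0.4, -0.7]
width: 0.0003
gripper_force: 0.0
```

```bash
python3 s.py; python3 prof.py; python3 - <<'E'
from h import *
im,dp=vision.grab_frame('scene'); g=np.argwhere(dp>0); L=local(pts('scene',dp,g))
k=(abs(L[:,1]-.059)<.01)&(L[:,2]<.11)
print([(round(float(x),3),round(float(np.median(L[k&(abs(L[:,0]-x)<.002),2])),4)) for x in np.arange(-.1,-.04,.004)])
cv2.imwrite('pics/s6.png',cv2.resize(im[150:300,190:350],None,fx=4,fy=4)[:,:,::-1])
E
```

```text
16.525 tip [[-6.930e-02 -1.000e-04  1.161e-01]] eul [-1.7992e+02  4.0000e-02 -1.5037e+02] q [ 9.610e-01  3.370e-01 -2.920e-01  2.000e-03 -9.420e-01 -2.016e+00] F [ 0.46  0.41 -0.73]
[(-0.042, 0.0813), (-0.03, 0.0805), (-0.018, 0.097), (-0.006, 0.1008), (0.006, 0.1058), (0.018, 0.1134), (0.03, 0.1206), (0.042, 0.1278), (0.054, 0.1331), (0.066, 0.1366), (0.078, 0.1379), (0.09, 0.1371)]
rocker_on_end 0.82 [[-0.0678  0.0599  0.0892]]
cancel_key_top 0.72 [[0.0075 0.0439 0.0905]]
[(-0.1, 0.058), (-0.096, 0.0793), (-0.092, 0.0824), (-0.088, 0.0836), (-0.084, 0.0862), (-0.08, 0.0874), (-0.076, 0.0884), (-0.072, 0.0894), (-0.068, 0.0903), (-0.064, 0.0911), (-0.06, 0.0907), (-0.056, 0.0929), (-0.052, 0.0936), (-0.048, 0.0915), (-0.044, 0.0832)]
```

View pics/s6.png

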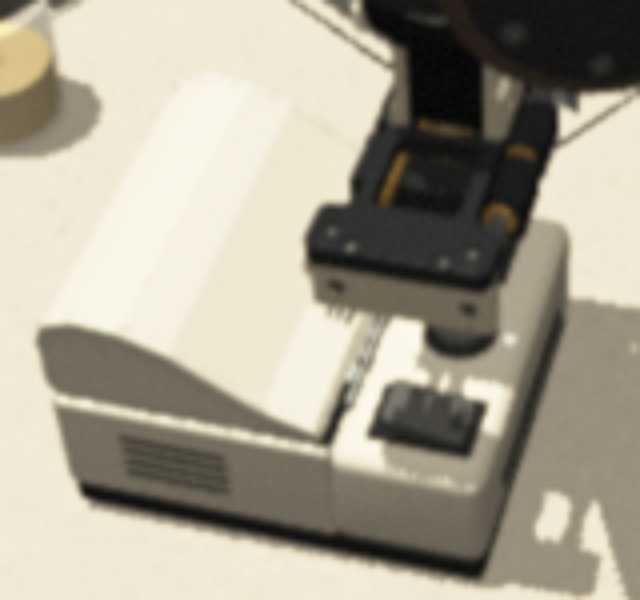

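The rocker now slopes down to the front (rear end raised) and the cover stays shut. The fingers are above the feed key, so I'll tap it.

Call:
{"method": "carry_out", "body": {
  "commands": [
    {"dp": [0, 0, 0.015], "rotation": [0, 0, 0]},
    {"dp": [0, 0, 0.011], "rotation": [0, 0, 0]},
    {"dp": [0, 0, 0.002], "rotation": [0, 0, 0]},
    {"dp": [0, 0, 0.0015], "rotation": [0, 0, 0]},
    {"dp": [0, 0, 0], "rotation": [0, 0, 0]}
  ]
}}

```text
t: 17.4
eef_pos: [0.4849, 0.3615, 0.111]
ee_rot: [-3.14, -0.0, -2.622]
force: [-2.3, -0.4, 2.5]
width: 0.0002
gripper_force: 1.3
```

Call:
{"method": "carry_out", "body": {
  "commands": [
    {"dp": [0, 0, 0.001], "rotation": [0, 0, 0]},
    {"dp": [0, 0, 0], "rotation": [0, 0, 0]}
  ]
}}

```text
t: 17.65
eef_pos: [0.4851, 0.3616, 0.1101]
ee_rot: [-3.14, 0.0, -2.622]
force: [-1.8, -1.4, 1.3]
width: 0.0009
gripper_force: 1.5
```

Call:
{"method": "carry_out", "body": {
  "commands": [
    {"dp": [0, 0, 0.001], "rotation": [0, 0, 0]},
    {"dp": [0, 0, 0], "rotation": [0, 0, 0]}
  ]
}}

```text
t: 17.9
eef_pos: [0.4851, 0.3616, 0.1093]
ee_rot: [-3.14, 0.0, -2.622]
force: [-2.8, -1.5, 5.1]
width: 0.0005
gripper_force: 2.8
```

Call:
{"method": "carry_out", "body": {
  "commands": [
    {"dp": [0, 0, 0.0006], "rotation": [0, 0, 0]},
    {"dp": [0, 0, 0], "rotation": [0, 0, 0]}
  ]
}}

```text
t: 18.15
eef_pos: [0.4851, 0.3616, 0.1092]
ee_rot: [-3.14, 0.001, -2.622]
force: [-4.3, -2.4, 9.5]
width: 0.0002
gripper_force: 4.8
```

Call:
{"method": "carry_out", "body": {
  "commands": [
    {"dp": [0, 0, -0.01], "rotation": [0, 0, 0]},
    {"dp": [0, 0, -0.04], "rotation": [0, 0, 0]},
    {"dp": [0, 0, -0.05], "rotation": [0, 0, 0]},
    {"dp": [0, 0, -0.05], "rotation": [0, 0, 0]},
    {"dp": [0.04, 0, -0.02], "rotation": [0, 0, 0]},
    {"dp": [0.04, 0, 0], "rotation": [0, 0, 0]},
    {"dp": [0, 0, 0], "rotation": [0, 0, 0]},
    {"dp": [0, 0, 0], "rotation": [0, 0, 0]}
  ]
}}

```text
t: 19.15
eef_pos: [0.4157, 0.3225, 0.2789]
ee_rot: [-3.141, 0.001, -2.622]
force: [0.6, 1.0, 0.6]
width: 0.0006
gripper_force: 0.0
```

```bash
python3 s.py; python3 prof.py; python3 - <<'E'
from h import *
im,dp=vision.grab_frame('scene'); g=np.argwhere(dp>0); L=local(pts('scene',dp,g))
for y in (.059,0,-.058):
  k=(abs(L[:,1]-y)<.01)&(L[:,2]<.11)
  print([(round(float(x),3),round(float(np.median(L[k&(abs(L[:,0]-x)<.002),2])),4)) for x in np.arange(-.1,-.04,.004)])
for l in ['tape_roll','stain_lifter','pen_a']:
  for r in vision.trace(l,'scene')[:1]: print(l,r['score'],np.median(pts('scene',dp,np.argwhere(r['pixels'])),0).round(4))
cv2.imwrite('pics/s7.png',im[:,:,::-1])
E
```

```text
19.15 tip [[-0.1496  0.0016  0.2539]] eul [-1.7994e+02  7.0000e-02 -1.5023e+02] q [ 1.034e+00  9.400e-02 -2.720e-01  2.000e-03 -1.204e+00 -2.086e+00] F [0.6  0.98 0.55]
[(-0.042, 0.0814), (-0.03, 0.0805), (-0.018, 0.0971), (-0.006, 0.1011), (0.006, 0.1058), (0.018, 0.1131), (0.03, 0.1202), (0.042, 0.1277), (0.054, 0.1326), (0.066, 0.1365), (0.078, 0.1377), (0.09, 0.1377)]
rocker_on_end 0.52 [[-0.0688  0.0601  0.0887]]
feed_key_top 0.45 [[-0.0675  0.0018  0.0887]]
[(-0.1, 0.0609), (-0.096, 0.0803), (-0.092, 0.0815), (-0.088, 0.084), (-0.084, 0.087), (-0.08, 0.0875), (-0.076, 0.0885), (-0.072, 0.0897), (-0.068, 0.0901), (-0.064, 0.0908), (-0.06, 0.0915), (-0.056, 0.0928), (-0.052, 0.0935), (-0.048, 0.0923), (-0.044, 0.0835)]
[(-0.1, 0.0743), (-0.096, 0.08), (-0.092, 0.081), (-0.088, 0.081), (-0.084, 0.0832), (-0.08, 0.0864), (-0.076, 0.0897), (-0.072, 0.0894), (-0.068, 0.0892), (-0.064, 0.0901), (-0.06, 0.0896), (-0.056, 0.0891), (-0.052, 0.0817), (-0.048, 0.0815), (-0.044, 0.0801)]
[(-0.1, 0.02), (-0.096, 0.0786), (-0.092, 0.0787), (-0.088, 0.0796), (-0.084, 0.0798), (-0.08, 0.0814), (-0.076, 0.0848), (-0.072, 0.0862), (-0.068, 0.0863), (-0.064, 0.0862), (-0.06, 0.0832), (-0.056, 0.0806), (-0.052, 0.0794), (-0.048, 0.0792), (-0.044, 0.0791)]
stain_lifter 0.63 [0.5089 0.1178 0.0705]
pen_a 0.74 [0.3603 0.3021 0.0077]
```

View pics/s7.png

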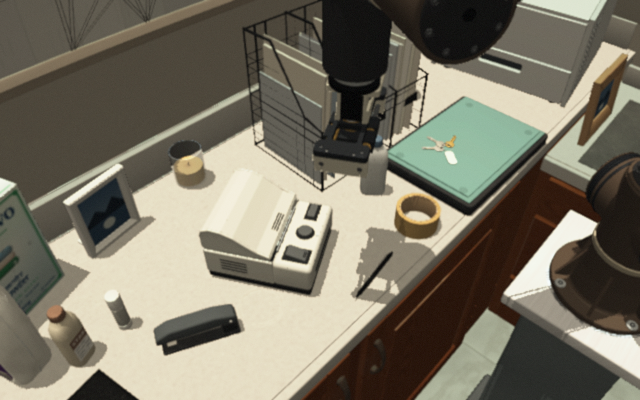

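The final picture shows the cover shut (near 245,205) and the rocker tipped forward (near 295,255). The feed key (305,233) and cancel key (312,212) are up, the bystanders have not moved and the arm is clear.

```bash
python3 -c "
from station import arm; print(arm.job_done())"
```

```text
the job is handed in; nothing more can be done
None
```

The job is handed in with no verdict returned; measured just before: cover shut on its catch, power rocker on, feed key tapped and back up, cancel key untouched, and the printer and nearby things in place.

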